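# Bring the flip tags on the lab stock dock up to date

## Robot

A 7-joint arm with a two-finger parallel gripper is mounted at the origin on the work surface. World frame = base frame: x ahead of the robot, y to its left, z up, the work surface at z = 0. Lengths are in m, angles in rad, forces in N, time in s.
With the tool pointing down it reaches from about 0.4 to 0.925 m from the base axis. Payload 5.6 kg.
Tool frame: the origin (TCP) lies midway between the tips of the shut fingers; the grasp point (between the pads) lies 19 mm behind it; z points along the fingers, x is the direction in which the jaws open and shut, and the axes are right-handed (so a half turn about z gives the same grasp; the last joint's range is limited). The gripper opens to 85 mm and grips with 20 to 120 N. Pads are 22 mm wide; open, the fingers measure 114 mm over their backs; the gripper's body (76 mm by 85 mm) begins 54 mm behind the grasp point. The pads swing forward as they close: fully open they stand 13 mm farther back than shut.
Start: joints at [1.165, 0.468, -0.012, 1.603, 0.006, 1.071, -0.056], TCP at [0.231, -0.608, 0.205] pointing down, gripper open.
Joint ranges: [-2.53, 2.53], [-0.31, 2.02], [-1.57, 1.55], [0.28, 2.44], [-1.29, 4.43], [0.15, 1.84], [-2.92, 2.92]. Speed limits (rad/s): [2.57, 2.57, 3.14, 3.14, 3.14, 3.14, 3.14].

## Interface

Orientations are given as [roll, pitch, yaw] about the fixed x, y, z axes, in that order (R = Rz(yaw) Ry(pitch) Rx(roll)).
In Python, from workcell import readout, read_camera, get_calibration, job gives the robot as it stands.
- The arm moves only by the tool drive_tool, never from a script. Its argument "series" is one flat list of numbers, 7 for each row, row after row: the gripper's target within -1 to 1 (fully open at 1, half-way at 0, shut at -1), then the shift along the tool's x, y, z in units of 30 mm (1.0 is 30 mm), then the turn, a rotation vector about the tool's x, y, z in units of 5 degrees (1.0 is 5 degrees). A call has 1 to 20 rows; each row shifts and turns the commanded pose from where the row before left it, along the tool's axes as they then stand; what a row does not reach is not made up. A row lasts 1/12 s, in which the tool goes at most 41.7 mm and 7.16 degrees, less where a joint would pass 70% of its speed; a pose out of reach is approached as far as the arm can. A call is refused whole if a number of a shift passes 1 or a number of a turn 1, either way. A call with a gripper value outside its range is refused whole. The fingers move at their own pace and stop on an object; "newtons" is the grip in N (left out, the last holds). Time passes only in rows, so rows that do not move let the fingers close. It gives the time, the measured TCP pose, the force and the opening at its end, in the units of the state.
- readout.get_state(): the state, without advancing time (a new reading comes with each control period).
- read_camera(name): name is "scene" or "top" or "wrist"; returns (picture, depth): 400x640x3 uint8, blue, green, red; 400x640 float32, m along the optical axis (not along the pixel's ray), 0 where there is no reading.
- get_calibration(name): a dict with "fx", "fy", "cx", "cy" (pixels), "T" (4x4, takes a point from camera to world coordinates); the wrist camera has in their place "hand_eye" (4x4, takes a point from camera to tool coordinates, whose origin is the TCP and whose axes are the tool frame's). Camera axes: x right, y down, z forward; pixel columns grow to the right and rows downward; lengths in m; the calibration is good to about 2 mm. The wrist camera is an equidistant fisheye: a pixel r from the principal point sees the ray r / f radians off the axis. A picture is of the moment at which its call begins: read the wrist's pose just before it. get_calibration takes no time and is no camera call.
- job.job_done(): hands the job in, once; it reports no verdict.
The state is a dict: "time": time; "joints": joint angles; "qvel": joint speeds; "joint_efforts": joint torques, N m; "eef_pos": TCP position; "tcp_rot": TCP orientation; "force": force on the tool from outside, world axes, zero at the start; "torque": the same for the moment, N m; "opening": opening from 0.0 (shut) to 1.0 (fully open).
Only numpy, scipy, OpenCV 4.12 (cv2) and the standard library are available. Lean on these libraries where they do the work, as an engineer would, in place of code of your own. Each camera call takes 0.05 s, during which the arm holds its last target.

## Task

The stock on this lab bench has just been counted: flip the hinged tags on the dock so that only the bins that are full show the solid-disc face upwards (tag lying back towards its bin), and each bin that is nearly empty shows the open-ring face upwards (tag lying forwards, away from its bin). Push each wrong tag over gently with a fingertip until it drops fully onto its rest; do not pinch the tags, and leave the bins, tube rack, pipette and jar where they are.

Things in the scene. Friction and masses are not known exactly. Their poses are not given: they have to be found in the camera images.
- dock: Aluminium stock dock, fixed: base tray 235 (x) x 442 (y) x 6 mm with a 24 mm deep rail along its front, top 58 mm above the bench. Origin on the bench under the rail's middle; x points back over the bins, y left along the rail. Four bins stand on it at y = +-50 and +-150 mm in any order, each with its flip tag on the rail before it.
- bin_tubes: Open grey bin, 140 (x) x 92 (y) x 70 mm, fixed in the dock, FULL: packed to the rim with tubes lying side by side. Origin at the centre of its underside, 6 mm above the bench; x points away from its tag, y along the rail. Nothing in it stands above 80 mm over the bench. Its tag's hinge is 102 mm to its -x side, 82 mm above its origin; its front wall is 32 mm behind the hinge.
- tag_tubes (a joint): Hinge of bin_tubes's flip tag, about the bin's y: 0 = upright, +0.8 rad = lying back towards the bin on its rear rest (solid disc up: full), -0.8 = lying forwards on its front rest (open ring up: nearly empty). No spring, little friction, 20 g: pushed past upright it falls to the other rest by its own weight. It may start between the rests: it falls, or stands if upright.
- tag_tubes_hinge (a point): Centre of that hinge's pin, 88 mm above the bench. The black bracket around it (cheeks 35 mm to either side, sloping rests) stands at most 15 mm above the pin and within 18 mm of it in x. The tag is a white plate 56 mm wide, 3 mm thick.
- tag_tubes_edge (a point): Middle of that tag's free edge (6 mm bead), 55 mm from the hinge; moves with the tag. On a rest it is 38 mm above the pin and 39 mm to its front or back. To turn the tag, a fingertip goes down outside this edge, 15 to 20 mm lower than it, and pushes it over the hinge, rising with the edge. Smooth plastic, friction about 0.3; less than 1 N is needed.
- bin_caps: Open grey bin, 140 (x) x 92 (y) x 70 mm, fixed in the dock, FULL: heaped to the rim with loose screw caps. Origin at the centre of its underside, 6 mm above the bench; x points away from its tag, y along the rail. Nothing in it stands above 80 mm over the bench. Its tag's hinge is 102 mm to its -x side, 82 mm above its origin; its front wall is 32 mm behind the hinge.
- tag_caps (a joint): Hinge of bin_caps's flip tag, about the bin's y: 0 = upright, +0.8 rad = lying back towards the bin on its rear rest (solid disc up: full), -0.8 = lying forwards on its front rest (open ring up: nearly empty). No spring, little friction, 20 g: pushed past upright it falls to the other rest by its own weight. It may start between the rests: it falls, or stands if upright.
- tag_caps_hinge (a point): Centre of that hinge's pin, 88 mm above the bench. The black bracket around it (cheeks 35 mm to either side, sloping rests) stands at most 15 mm above the pin and within 18 mm of it in x. The tag is a white plate 56 mm wide, 3 mm thick.
- tag_caps_edge (a point): Middle of that tag's free edge (6 mm bead), 55 mm from the hinge; moves with the tag. On a rest it is 38 mm above the pin and 39 mm to its front or back. To turn the tag, a fingertip goes down outside this edge, 15 to 20 mm lower than it, and pushes it over the hinge, rising with the edge. Smooth plastic, friction about 0.3; less than 1 N is needed.
- bin_few_tubes: Open grey bin, 140 (x) x 92 (y) x 70 mm, fixed in the dock, NEARLY EMPTY: two tubes on its floor. Origin at the centre of its underside, 6 mm above the bench; x points away from its tag, y along the rail. Nothing in it stands above 80 mm over the bench. Its tag's hinge is 102 mm to its -x side, 82 mm above its origin; its front wall is 32 mm behind the hinge.
- tag_few_tubes (a joint): Hinge of bin_few_tubes's flip tag, about the bin's y: 0 = upright, +0.8 rad = lying back towards the bin on its rear rest (solid disc up: full), -0.8 = lying forwards on its front rest (open ring up: nearly empty). No spring, little friction, 20 g: pushed past upright it falls to the other rest by its own weight. It may start between the rests: it falls, or stands if upright.
- tag_few_tubes_hinge (a point): Centre of that hinge's pin, 88 mm above the bench. The black bracket around it (cheeks 35 mm to either side, sloping rests) stands at most 15 mm above the pin and within 18 mm of it in x. The tag is a white plate 56 mm wide, 3 mm thick.
- tag_few_tubes_edge (a point): Middle of that tag's free edge (6 mm bead), 55 mm from the hinge; moves with the tag. On a rest it is 38 mm above the pin and 39 mm to its front or back. To turn the tag, a fingertip goes down outside this edge, 15 to 20 mm lower than it, and pushes it over the hinge, rising with the edge. Smooth plastic, friction about 0.3; less than 1 N is needed.
- bin_few_caps: Open grey bin, 140 (x) x 92 (y) x 70 mm, fixed in the dock, NEARLY EMPTY: three screw caps on its floor. Origin at the centre of its underside, 6 mm above the bench; x points away from its tag, y along the rail. Nothing in it stands above 80 mm over the bench. Its tag's hinge is 102 mm to its -x side, 82 mm above its origin; its front wall is 32 mm behind the hinge.
- tag_few_caps (a joint): Hinge of bin_few_caps's flip tag, about the bin's y: 0 = upright, +0.8 rad = lying back towards the bin on its rear rest (solid disc up: full), -0.8 = lying forwards on its front rest (open ring up: nearly empty). No spring, little friction, 20 g: pushed past upright it falls to the other rest by its own weight. It may start between the rests: it falls, or stands if upright.
- tag_few_caps_hinge (a point): Centre of that hinge's pin, 88 mm above the bench. The black bracket around it (cheeks 35 mm to either side, sloping rests) stands at most 15 mm above the pin and within 18 mm of it in x. The tag is a white plate 56 mm wide, 3 mm thick.
- tag_few_caps_edge (a point): Middle of that tag's free edge (6 mm bead), 55 mm from the hinge; moves with the tag. On a rest it is 38 mm above the pin and 39 mm to its front or back. To turn the tag, a fingertip goes down outside this edge, 15 to 20 mm lower than it, and pushes it over the hinge, rising with the edge. Smooth plastic, friction about 0.3; less than 1 N is needed.
- rack: Yellow tube rack, loose, 105 x 170 x 50 mm with four tubes standing up to 80 mm, beside the dock on the left; origin at the centre of its underside. To be left alone.
- pipette: Hand pipette, loose, lying on the bench in front of the dock, about 270 mm long and 30 mm high; origin on the bench near its middle, x along it towards the tip. To be left alone.
- jar: White jar with a red screw lid, loose, 68 mm across and 85 mm high, beside the dock on the right; origin at the centre of its underside. To be left alone.

How it is judged:
By the outcome, as a careful person would: the job done as asked, in the order asked, and still so for the second after the job is handed in, with the robot touching nothing.
It also fails if it takes over 72 s, if anything falls off the work surface, if the arm or the gripper's body presses on something with over 40 N, if the wrist force passes 120 N, or if a joint passes its speed limit or range.

## Working session

There is one attempt and no reset: what is moved stays moved. The work goes in short steps, Python scripts to look and compute and a tool call to move; the robot and the scene stay as the last step left them, time stands still between calls to the robot, and variables do not carry over. Pictures are saved under pics/ and viewed, and the job is handed in when it is done.

Besides the shell and the picture viewer there is one more tool, called after "Request:" in YAML: its name, and indented under it one key for each argument. drive_tool: Moves the arm, as the interface text tells. Its arguments: {"type":"object","properties":{"series":{"type":"array","items":{"type":"number"}},"newtons":{"type":"number"}},"required":["series"]}

```bash
mkdir -p pics; cat > h.py <<'E'
import numpy as np,cv2
from workcell import readout, read_camera, get_calibration, job
E
python3 - <<'E'
from h import *
s=readout.get_state();print(s)
for n in("scene","top"):
    p,d=read_camera(n);cv2.imwrite(f"pics/{n}0.png",p);np.save(f"{n}_d.npy",d);c=get_calibration(n);print(n,c)
E
```

```text
{'time': 0.0, 'joints': array([ 1.16499663,  0.46838279, -0.01159718,  1.60364497,  0.00600246,
        1.07140292, -0.0563038 ]), 'qvel': array([ 0.00041842,  0.00172174, -0.00105574, -0.0001045 ,  0.00049897,
       -0.00115357, -0.00109002]), 'joint_efforts': array([ 5.72079898e-04, -5.32398713e+01,  2.20958475e-02, -2.51310343e+01,
        1.15840023e-02,  7.76151923e-03,  1.46422309e-05]), 'eef_pos': array([ 0.2303895 , -0.60713927,  0.2039259 ]), 'tcp_rot': array([ 3.14146239e+00,  1.79894854e-03, -1.20806826e+00]), 'force': array([ 0.33907245, -0.34319356,  0.36082117]), 'torque': array([ 0.01498401, -0.03709121, -0.01679578]), 'opening': 0.9991938611814112}
scene {'fx': 426.6268802931987, 'fy': 426.6268802931987, 'cx': 326.1868454362605, 'cy': 203.2784230111069, 'T': array([[ 0.57951366,  0.71056484, -0.39907583,  1.02552654],
       [ 0.81494171, -0.50876423,  0.27754093, -0.3188757 ],
       [-0.00582468, -0.4860623 , -0.87390475,  1.14137039],
       [ 0.        ,  0.        ,  0.        ,  1.        ]])}
top {'fx': 366.0675284441407, 'fy': 366.0675284441407, 'cx': 322.00124175621534, 'cy': 203.52733836250135, 'T': array([[ 0.02918631, -0.99311342,  0.11346315,  0.46102383],
       [-0.99945742, -0.03072782, -0.01186062,  0.01959333],
       [ 0.01526542, -0.11305542, -0.99347141,  0.92894046],
       [ 0.        ,  0.        ,  0.        ,  1.        ]])}
```

View pics/scene0.png

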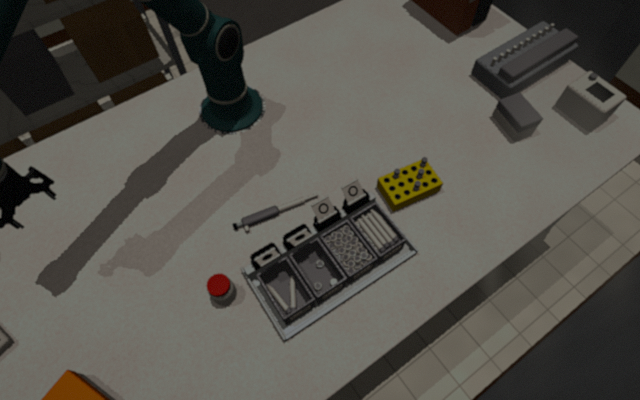

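View pics/top0.png

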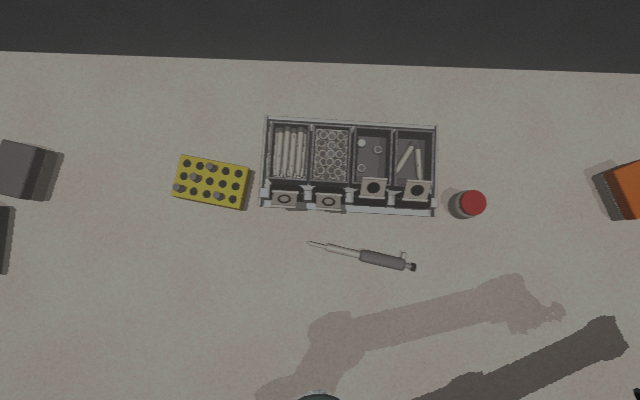

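The top view shows, left to right, tubes, caps, few_caps and few_tubes. The two full bins have tags forward showing the ring (near 285,199 and 329,201). The two nearly empty bins have tags back showing the disc (373,187 and 417,190). I'll zoom in and measure.

```bash
python3 - <<'E'
from h import *
p=cv2.imread("pics/top0.png");cv2.imwrite("pics/topz.png",cv2.resize(p[105:225,255:445],None,fx=4,fy=4,interpolation=cv2.INTER_CUBIC))
c=get_calibration("top");d=np.load("top_d.npy")
v,u=np.mgrid[:400,:640]
P=np.stack([(u-c["cx"])/c["fx"]*d,(v-c["cy"])/c["fy"]*d,d,np.ones_like(d)],-1)@c["T"].T
np.save("topP.npy",P[...,:3])
# height map zoom
z=P[...,2]
g=np.clip((z)/0.16*255,0,255).astype(np.uint8)
cv2.imwrite("pics/topzz.png",cv2.resize(cv2.applyColorMap(g,2)[105:225,255:445],None,fx=4,fy=4,interpolation=0))
for a,b in((60,300),(240,250),(300,200),(285,199),(329,201),(373,187),(417,190),(473,202),(385,260)): print(a,b,P[b,a,:3].round(4))
E
```

```text
60 300 [ 3.090e-01  6.446e-01 -6.000e-04]
240 250 [0.461  0.0196 0.9289]
300 200 [0.5664 0.0617 0.066 ]
285 199 [0.5623 0.0935 0.1092]
329 201 [ 0.5606 -0.0057  0.1112]
373 187 [ 0.5958 -0.1047  0.1103]
417 190 [ 0.5923 -0.2052  0.1089]
473 202 [ 0.5723 -0.3444  0.0818]
385 260 [0.461  0.0196 0.9289]
```

View pics/topz.png

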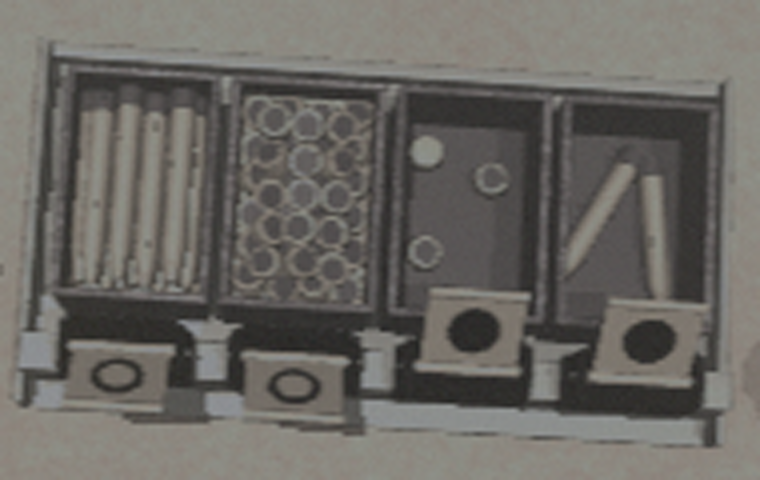

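View pics/topzz.png

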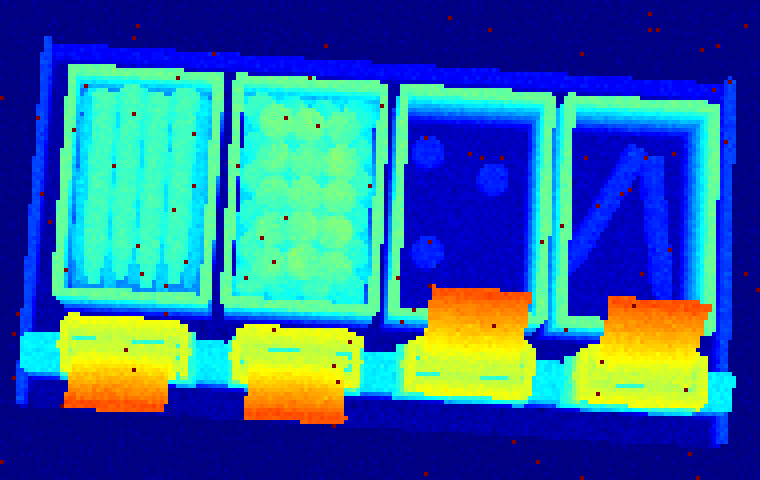

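All four tags are wrong. Next I fit the dock pose from the tag plates.

```bash
python3 - <<'E'
from h import *
P=np.load("topP.npy");z=P[...,2]
m=(z>0.106)&(z<0.14);m[:105]=0;m[225:]=0;m[:,:255]=0;m[:,445:]=0
n,l,st,ce=cv2.connectedComponentsWithStats(m.astype(np.uint8))
for i in range(1,n):
    if st[i,4]<50: continue
    q=P[l==i]
    # plate side edges
    r=cv2.minAreaRect((q[:,:2]*1000).astype(np.float32))
    hi=q[q[:,2]>0.121]
    print(st[i],q.mean(0).round(4),q[:,2].max().round(4),"rect",np.round(r,2) if 0 else r,"edge",hi[:,:2].mean(0).round(4),np.median(hi[:,2]).round(4))
# rail: z 0.05-0.066 
m=(abs(z-0.058)<0.006);m[:180]=0;m[225:]=0;m[:,:255]=0;m[:,445:]=0
q=P[m];r=cv2.minAreaRect((q[:,:2]*1000).astype(np.float32));print("rail",r,len(q))
# rim 0.07-0.08
m=(abs(z-0.076)<0.008);m[:110]=0;m[192:]=0;m[:,:255]=0;m[:,445:]=0
q=P[m];r=cv2.minAreaRect((q[:,:2]*1000).astype(np.float32));print("rims",r,len(q))
for nm,reg in(("rack",(150,215,165,255)),("jar",(185,220,450,490)),("pip",(230,280,300,420))):
    a,b,c,d=reg;q=P[a:b,c:d].reshape(-1,3);q=q[(q[:,2]>.01)&(q[:,2]<.2)];print(nm,q.min(0).round(3),q.max(0).round(3))
    print(cv2.minAreaRect((q[:,:2]*1000).astype(np.float32)))
E
```

```text
[361 176  27  15 298] [ 0.6042 -0.106   0.118 ] 0.1317 rect ((602.9330444335938, -105.90930938720703), (55.92433166503906, 27.031742095947266), 88.6445083618164) edge [ 0.6116 -0.1058] 0.1257
[405 179  28  15 312] [ 0.6011 -0.2056  0.1177] 0.1305 rect ((600.239501953125, -205.50552368164062), (56.17028045654297, 26.70944595336914), 87.92839813232422) edge [ 0.6091 -0.2057] 0.1257
[271 197  26  11 256] [0.5542 0.0951 0.1183] 0.1306 rect ((554.7789916992188, 95.4531478881836), (25.029624938964844, 55.493003845214844), 1.3448023796081543) edge [0.5465 0.0962] 0.1262
[316 199  26  12 247] [ 0.5507 -0.0038  0.1188] 0.13 rect ((551.9948120117188, -4.635576248168945), (55.7646484375, 25.568286895751953), 87.72239685058594) edge [ 0.5435 -0.0041] 0.1263
rail ((594.1851806640625, -55.85276794433594), (429.39520263671875, 63.44919204711914), 88.38773345947266) 560
rims ((667.5380859375, -58.80419921875), (396.2010498046875, 167.45510864257812), 88.529052734375) 3770
rack [0.543 0.19  0.01 ] [0.673 0.371 0.084]
((608.1026611328125, 281.9081115722656), (170.88690185546875, 105.00482940673828), 80.51649475097656)
jar [ 0.539 -0.375  0.01 ] [ 0.605 -0.311  0.09 ]
((571.5269165039062, -342.09906005859375), (62.52085876464844, 63.53074645996094), 57.883785247802734)
pip [ 0.405 -0.228  0.01 ] [0.469 0.038 0.03 ]
((436.6635437011719, -94.10707092285156), (268.61572265625, 44.84235382080078), 85.4424819946289)
```

Request:
drive_tool:
  series: [-1, 0, 0, 0, 0, 0, 1, -1, 0, 0, 0, 0, 0, 1, -1, 0, 0, 0, 0, 0, 1, -1, 0, 0, 0, 0, 0, 1, -1, 0, 0, 0, 0, 0, 0.5, -1, -0.8, -0.6, 0, 0, 0, 0, -1, -0.8, -0.6, 0, 0, 0, 0, -1, -0.8, -0.6, 0, 0, 0, 0, -1, -0.8, -0.6, 0, 0, 0, 0, -1, -0.8, -0.6, 0, 0, 0, 0, -1, -0.8, -0.6, 0, 0, 0, 0, -1, -0.8, -0.6, 0, 0, 0, 0, -1, -0.8, -0.6, 0, 0, 0, 0, -1, -0.8, -0.6, 0, 0, 0, 0, -1, -0.8, -0.6, 0, 0, 0, 0, -1, -0.8, -0.6, 0, 0, 0, 0, -1, -0.8, -0.6, 0, 0, 0, 0, -1, -0.8, -0.6, 0, 0, 0, 0, -1, -0.8, -0.6, 0, 0, 0, 0]
  newtons: 20

```text
time: 1.68
eef_pos: [0.493, -0.278, 0.2046]
tcp_rot: [3.141, 0.0, -1.601]
force: [1.3, -0.6, -0.6]
opening: -0.002
```

Request:
drive_tool:
  series: [-1, -0.84, -0.03, 0, 0, 0, 0, -1, -0.84, -0.03, 0, 0, 0, 0, -1, -0.84, -0.03, 0, 0, 0, 0, -1, -0.84, -0.03, 0, 0, 0, 0, -1, -0.84, -0.03, 0, 0, 0, 0, -1, -0.84, -0.03, 0, 0, 0, 0, -1, -0.84, -0.03, 0, 0, 0, 0, -1, -0.84, -0.03, 0, 0, 0, 0, -1, -0.84, -0.03, 0, 0, 0, 0, -1, -0.84, -0.03, 0, 0, 0, 0, -1, -0.84, -0.03, 0, 0, 0, 0, -1, -0.84, -0.03, 0, 0, 0, 0, -1, -0.84, -0.03, 0, 0, 0, 0, -1, -0.84, -0.03, 0, 0, 0, 0, -1, -0.8, -0.03, 0, 0, 0, 0, -1, 0, 0, 0, 0, 0, 0, -1, 0, 0, 0, 0, 0, 0]

```text
time: 3.1
eef_pos: [0.5169, 0.0982, 0.2045]
tcp_rot: [3.141, 0.0, -1.598]
force: [0.6, -1.1, -0.1]
opening: 0.0
```

```bash
python3 - <<'E'
from h import *
s=readout.get_state();print(s["eef_pos"],s["tcp_rot"],s["force"],s["joints"].round(2))
p,d=read_camera("wrist");cv2.imwrite("pics/w1.png",p);print({k:np.round(v,4) for k,v in get_calibration("wrist").items()})
p,d=read_camera("scene");cv2.imwrite("pics/s1.png",cv2.resize(p[120:340,150:470],None,fx=2.4,fy=2.4))
E
```

```text
[0.51691933 0.09817849 0.20450363] [ 3.14072044e+00  9.11913509e-05 -1.59762003e+00] [ 0.58806459 -1.14281312 -0.1060109 ] [ 0.    0.28 -0.3   1.89  0.1   0.98 -1.94]
{'fx': np.float64(309.7069), 'fy': np.float64(309.7069), 'cx': np.float64(319.1385), 'cy': np.float64(201.2532), 'hand_eye': array([[ 1.000e+00,  6.000e-04,  7.000e-04, -1.000e-04],
       [-8.000e-04,  9.574e-01,  2.889e-01, -7.310e-02],
       [-5.000e-04, -2.889e-01,  9.574e-01, -1.685e-01],
       [ 0.000e+00,  0.000e+00,  0.000e+00,  1.000e+00]])}
```

View pics/w1.png

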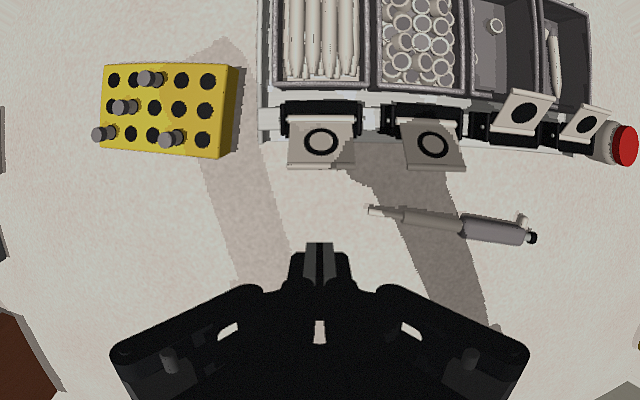

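View pics/s1.png

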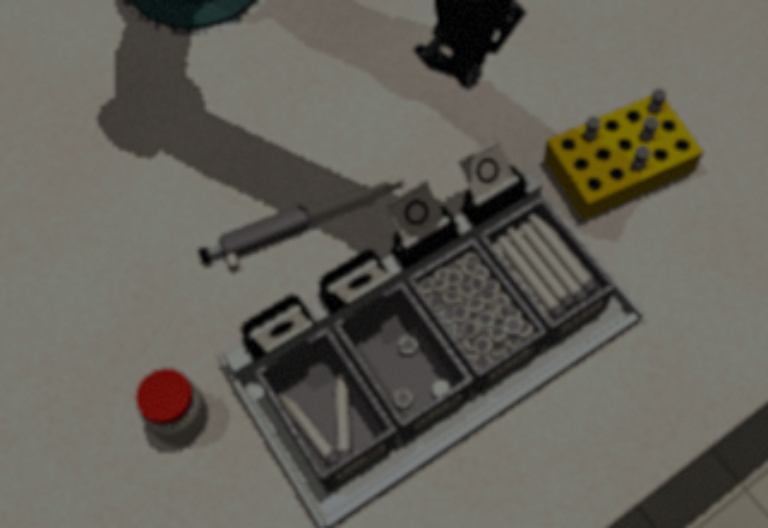

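Wrist view: tubes tag free edge at (320,167). That works out 27 mm ahead of the TCP, which agrees with the top-camera fit. Descending in front of it, then pushing.

Request:
drive_tool:
  series: [-1, 0, 0, 0.54, 0, 0, 0, -1, 0, 0, 0.54, 0, 0, 0, -1, 0, 0, 0.54, 0, 0, 0, -1, 0, 0, 0.54, 0, 0, 0, -1, 0, 0, 0.54, 0, 0, 0, -1, 0, 0, 0.52, 0, 0, 0, -1, 0, 0, 0, 0, 0, 0, -1, 0, -0.12, 0, 0, 0, 0, -1, 0, -0.12, 0, 0, 0, 0, -1, 0, -0.12, 0, 0, 0, 0, -1, 0, -0.12, 0, 0, 0, 0, -1, 0, -0.12, -0.07, 0, 0, 0, -1, 0, -0.12, -0.07, 0, 0, 0, -1, 0, -0.12, -0.07, 0, 0, 0, -1, 0, -0.12, -0.07, 0, 0, 0]

```text
time: 4.45
eef_pos: [0.5467, 0.096, 0.1171]
tcp_rot: [-3.141, 0.0, -1.601]
force: [0.2, -0.4, 0.2]
opening: 0.002
```

```bash
python3 - <<'E'
from h import *
s=readout.get_state();print(s["eef_pos"],s["force"])
p,d=read_camera("wrist");cv2.imwrite("pics/w2.png",p)
E
```

```text
[0.5466866  0.09598535 0.1171093 ] [ 0.16961343 -0.37649129  0.15313998]
```

View pics/w2.png

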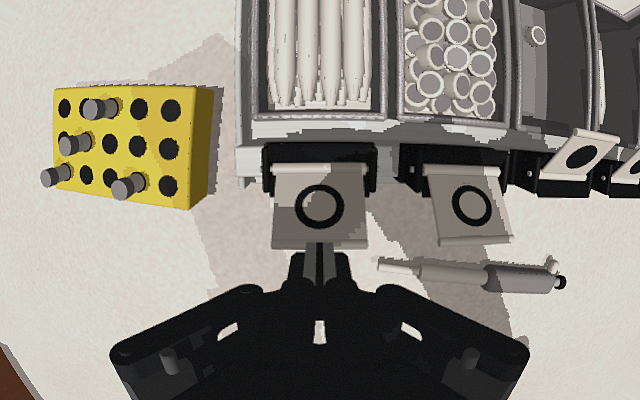

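Fingertip meets the tag's bead at (320,245), with the tag centred. I'll keep pushing over the hinge.

Request:
drive_tool:
  series: [-1, 0, -0.12, -0.06, 0, 0, 0, -1, 0, -0.12, -0.06, 0, 0, 0, -1, 0, -0.12, -0.05, 0, 0, 0, -1, 0, -0.12, -0.05, 0, 0, 0, -1, 0, -0.12, -0.04, 0, 0, 0, -1, 0, -0.12, -0.03, 0, 0, 0, -1, 0, -0.12, -0.03, 0, 0, 0, -1, 0, -0.12, -0.02, 0, 0, 0, -1, 0, -0.12, -0.02, 0, 0, 0, -1, 0, -0.12, 0, 0, 0, 0, -1, 0, -0.12, 0, 0, 0, 0, -1, 0, 0, 0, 0, 0, 0, -1, 0, 0, 0, 0, 0, 0]

```text
time: 5.58
eef_pos: [0.5858, 0.0947, 0.1273]
tcp_rot: [3.141, -0.0, -1.601]
force: [-0.1, -0.0, -0.9]
opening: -0.003
```

```bash
python3 - <<'E'
from h import *
s=readout.get_state();print(s["eef_pos"],s["force"])
p,d=read_camera("wrist");cv2.imwrite("pics/w3.png",p)
E
```

```text
[0.5857553  0.094731   0.12727443] [-0.08267167 -0.04416538 -0.89947869]
```

View pics/w3.png

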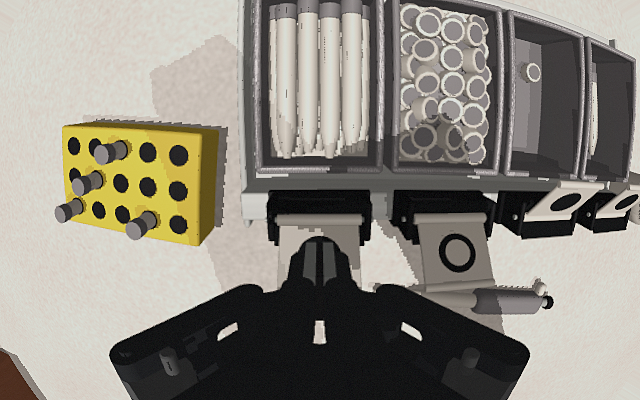

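The view is ambiguous: the tag may still be forward, with the finger over it. I'll check depth and the scene camera.

```bash
python3 - <<'E'
from h import *
from scipy.spatial.transform import Rotation as R
s=readout.get_state()
p,d=read_camera("wrist");c=get_calibration("wrist")
T=np.eye(4);T[:3,:3]=R.from_euler("xyz",s["tcp_rot"]).as_matrix();T[:3,3]=s["eef_pos"]
v,u=np.mgrid[:400,:640];a=(u-c["cx"])/c["fx"];b=(v-c["cy"])/c["fy"];r=np.hypot(a,b)+1e-9
ray=np.stack([a/r*np.tan(r),b/r*np.tan(r),np.ones_like(r)],-1)
P=np.concatenate([ray*d[...,None],np.ones_like(d)[...,None]],-1)@(T@c["hand_eye"]).T
for row in range(190,300,6): print(row,[P[row,k,:3].round(3).tolist() for k in(288,320,355,450)])
p,d=read_camera("scene");cv2.imwrite("pics/s3.png",cv2.resize(p[150:250,280:420],None,fx=5,fy=5))
E
```

```text
190 [[0.598, 0.119, 0.062], [0.597, 0.094, 0.061], [0.597, 0.066, 0.063], [0.595, -0.014, 0.063]]
196 [[0.594, 0.119, 0.066], [0.593, 0.094, 0.065], [0.593, 0.067, 0.065], [0.59, -0.013, 0.065]]
202 [[0.599, 0.115, 0.097], [0.598, 0.094, 0.096], [0.597, 0.07, 0.096], [0.595, 0.001, 0.097]]
208 [[0.593, 0.116, 0.094], [0.592, 0.094, 0.093], [0.592, 0.07, 0.093], [0.589, -0.001, 0.093]]
214 [[0.587, 0.117, 0.088], [0.586, 0.094, 0.088], [0.586, 0.069, 0.088], [0.583, -0.004, 0.088]]
220 [[0.584, 0.117, 0.092], [0.583, 0.094, 0.091], [0.582, 0.069, 0.091], [0.579, -0.003, 0.091]]
226 [[0.58, 0.117, 0.093], [0.579, 0.094, 0.093], [0.578, 0.07, 0.093], [0.575, -0.003, 0.093]]
232 [[0.577, 0.117, 0.096], [0.576, 0.094, 0.095], [0.575, 0.07, 0.097], [0.572, -0.002, 0.097]]
238 [[0.573, 0.117, 0.099], [0.573, 0.095, 0.1], [0.572, 0.07, 0.098], [0.569, -0.0, 0.101]]
244 [[0.57, 0.117, 0.101], [0.596, 0.094, 0.159], [0.569, 0.071, 0.102], [0.566, 0.001, 0.104]]
250 [[0.567, 0.117, 0.105], [0.597, 0.094, 0.167], [0.565, 0.071, 0.105], [0.563, 0.002, 0.108]]
256 [[0.564, 0.116, 0.109], [0.596, 0.094, 0.172], [0.562, 0.071, 0.108], [0.559, 0.002, 0.111]]
262 [[0.56, 0.117, 0.11], [0.596, 0.094, 0.179], [0.559, 0.071, 0.11], [0.556, 0.003, 0.113]]
268 [[0.557, 0.117, 0.113], [0.596, 0.094, 0.183], [0.556, 0.072, 0.114], [0.554, 0.004, 0.118]]
274 [[0.593, 0.108, 0.183], [0.596, 0.094, 0.188], [0.554, 0.072, 0.117], [0.549, 0.004, 0.119]]
280 [[0.597, 0.106, 0.194], [0.594, 0.094, 0.19], [0.55, 0.072, 0.12], [0.546, 0.005, 0.122]]
286 [[0.598, 0.106, 0.199], [0.592, 0.094, 0.191], [0.596, 0.081, 0.199], [0.544, 0.006, 0.126]]
292 [[0.598, 0.105, 0.204], [0.589, 0.094, 0.191], [0.597, 0.082, 0.204], [0.456, -0.055, 0.01]]
298 [[0.597, 0.105, 0.206], [0.586, 0.094, 0.19], [0.597, 0.082, 0.208], [0.454, -0.052, 0.019]]
```

View pics/s3.png

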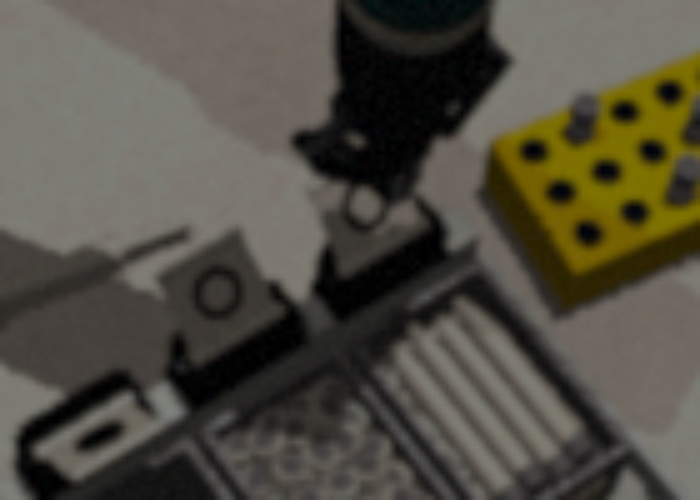

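The tag is still on its front rest. Wrist depth puts the real fingertip at about z 0.157 while the reported TCP is 0.127, so the tip passed over the tag. I'll measure the actual tip relative to the TCP.

```bash
cat >> h.py <<'E'
from scipy.spatial.transform import Rotation as R
def wrist(name=None):
    s=readout.get_state()
    p,d=read_camera("wrist");c=get_calibration("wrist")
    if name: cv2.imwrite("pics/%s.png"%name,p)
    T=np.eye(4);T[:3,:3]=R.from_euler("xyz",s["tcp_rot"]).as_matrix();T[:3,3]=s["eef_pos"]
    v,u=np.mgrid[:400,:640];a=(u-c["cx"])/c["fx"];b=(v-c["cy"])/c["fy"];r=np.hypot(a,b)+1e-9
    ray=np.stack([a/r*np.tan(r),b/r*np.tan(r),np.ones_like(r)],-1)
    C=np.concatenate([ray*d[...,None],np.ones_like(d)[...,None]],-1)@c["hand_eye"].T
    W=C@T.T
    return s,p,d,C[...,:3],W[...,:3]
E
python3 - <<'E'
from h import *
s,p,d,C,W=wrist("w4")
print(s["opening"],s["joints"].round(3))
for row in range(228,300,3): print(row,[(C[row,k]*1000).round(0).tolist() for k in(296,306,316,320,324,336)])
m=(d>0)&(C[...,2]<0)&(abs(C[...,0])<.06)
q=C[m&(W[...,2]>.14)];print(len(q),"max toolz",np.percentile(q[:,2],[90,99,100]))
E
```

```text
0.00037453908565732944 [-0.015  0.481 -0.263  1.798  0.156  0.883 -1.949]
228 [[-16.0, 7.0, 33.0], [-9.0, 7.0, 33.0], [-2.0, 8.0, 34.0], [1.0, 7.0, 33.0], [3.0, 8.0, 34.0], [12.0, 7.0, 32.0]]
231 [[-16.0, 9.0, 31.0], [-9.0, 9.0, 32.0], [-2.0, 9.0, 31.0], [1.0, 9.0, 32.0], [3.0, 9.0, 32.0], [12.0, 9.0, 31.0]]
234 [[-16.0, 10.0, 29.0], [-9.0, 11.0, 31.0], [-2.0, 11.0, 31.0], [1.0, 11.0, 30.0], [3.0, 10.0, 30.0], [12.0, 11.0, 30.0]]
237 [[-16.0, 13.0, 29.0], [-9.0, 12.0, 27.0], [-2.0, 13.0, 30.0], [1.0, 12.0, 28.0], [3.0, 12.0, 28.0], [12.0, 12.0, 29.0]]
240 [[-16.0, 14.0, 27.0], [-9.0, 14.0, 26.0], [-2.0, 13.0, 26.0], [1.0, 13.0, 26.0], [3.0, 13.0, 26.0], [12.0, 14.0, 27.0]]
243 [[-16.0, 15.0, 25.0], [-6.0, -10.0, -31.0], [-2.0, -11.0, -32.0], [0.0, -10.0, -31.0], [2.0, -10.0, -31.0], [12.0, 15.0, 24.0]]
246 [[-16.0, 17.0, 24.0], [-0.0, -73.0, -168.0], [-2.0, -11.0, -35.0], [0.0, -11.0, -36.0], [2.0, -11.0, -36.0], [11.0, 16.0, 23.0]]
249 [[-16.0, 19.0, 24.0], [-6.0, -11.0, -38.0], [-1.0, -11.0, -38.0], [0.0, -11.0, -38.0], [2.0, -10.0, -37.0], [11.0, 18.0, 22.0]]
252 [[-11.0, -7.0, -3
[... 1449 characters left out ...]
, -13.0, -73.0], [-5.0, -11.0, -71.0], [-1.0, -7.0, -64.0], [0.0, -7.0, -64.0], [2.0, -11.0, -71.0], [6.0, -13.0, -73.0]]
288 [[-8.0, -12.0, -73.0], [-5.0, -11.0, -73.0], [-1.0, -4.0, -62.0], [0.0, -5.0, -63.0], [2.0, -11.0, -72.0], [6.0, -12.0, -74.0]]
291 [[-8.0, -11.0, -75.0], [-5.0, -12.0, -76.0], [-1.0, -4.0, -63.0], [0.0, -4.0, -64.0], [2.0, -9.0, -72.0], [6.0, -12.0, -75.0]]
294 [[-8.0, -11.0, -77.0], [-5.0, -11.0, -76.0], [-1.0, -2.0, -63.0], [0.0, -3.0, -64.0], [2.0, -7.0, -70.0], [6.0, -12.0, -77.0]]
297 [[-8.0, -12.0, -79.0], [-5.0, -12.0, -80.0], [-1.0, -0.0, -62.0], [0.0, -1.0, -64.0], [2.0, -7.0, -72.0], [6.0, -11.0, -78.0]]
40652 max toolz [-0.07558446 -0.039719   -0.02814168]
```

Both depth and the scene view agree: the physical tip is about 30 mm short of the reported TCP (tool z ≈ −0.030, 22 mm wide in y), though the camera chain itself is consistent with the known heights. So I'll command tip heights with a 30 mm correction: back off, descend to TCP z ≈ 0.078, and probe.

Request:
drive_tool:
  series: [-1, 0, 0.46, 0, 0, 0, 0, -1, 0, 0.46, 0, 0, 0, 0, -1, 0, 0.46, 0, 0, 0, 0, -1, 0, 0.46, 0, 0, 0, 0, -1, 0, 0.46, 0, 0, 0, 0, -1, 0, 0, 0.4, 0, 0, 0, -1, 0, 0, 0.4, 0, 0, 0, -1, 0, 0, 0.4, 0, 0, 0, -1, 0, 0, 0.4, 0, 0, 0, -1, 0, 0, 0, 0, 0, 0]

```text
time: 6.62
eef_pos: [0.5151, 0.0963, 0.0765]
tcp_rot: [3.137, -0.001, -1.601]
force: [-0.7, -0.4, 0.4]
opening: -0.0
```

```bash
python3 - <<'E'
from h import *
s,p,d,C,W=wrist("w5")
print(s["eef_pos"],s["force"])
for row in range(215,262,3): print(row,[(W[row,k]*1000).round(0).tolist() for k in(285,320,355)])
p,d=read_camera("scene");cv2.imwrite("pics/s5.png",cv2.resize(p[150:250,280:420],None,fx=5,fy=5))
E
```

```text
[0.51506659 0.09633509 0.07651305] [-0.74087888 -0.36798163  0.35928494]
215 [[547.0, 109.0, 127.0], [546.0, 95.0, 125.0], [546.0, 81.0, 126.0]]
218 [[546.0, 110.0, 126.0], [546.0, 95.0, 127.0], [545.0, 81.0, 126.0]]
221 [[545.0, 109.0, 127.0], [544.0, 95.0, 127.0], [544.0, 81.0, 126.0]]
224 [[543.0, 110.0, 126.0], [542.0, 95.0, 124.0], [542.0, 81.0, 126.0]]
227 [[492.0, 126.0, 0.0], [491.0, 96.0, 0.0], [490.0, 66.0, 0.0]]
230 [[488.0, 126.0, -1.0], [488.0, 96.0, 0.0], [487.0, 66.0, -1.0]]
233 [[486.0, 126.0, -0.0], [485.0, 96.0, 0.0], [484.0, 66.0, -1.0]]
236 [[483.0, 127.0, -1.0], [483.0, 96.0, -0.0], [481.0, 66.0, -1.0]]
239 [[480.0, 127.0, -2.0], [480.0, 97.0, -0.0], [479.0, 66.0, 0.0]]
242 [[477.0, 127.0, -0.0], [525.0, 96.0, 106.0], [476.0, 66.0, -0.0]]
245 [[474.0, 127.0, -1.0], [526.0, 96.0, 110.0], [472.0, 66.0, -1.0]]
248 [[472.0, 127.0, 1.0], [525.0, 96.0, 112.0], [470.0, 66.0, -0.0]]
251 [[468.0, 128.0, -2.0], [525.0, 96.0, 116.0], [467.0, 66.0, -0.0]]
254 [[466.0, 128.0, -0.0], [525.0, 96.0, 119.0], [464.0, 66.0, -1.0]]
257 [[463.0, 128.0, 0.0], [526.0, 96.0, 123.0], [589.0, 94.0, 245.0]]
260 [[460.0, 128.0, 1.0], [526.0, 96.0, 126.0], [458.0, 66.0, -0.0]]
```

View pics/w5.png

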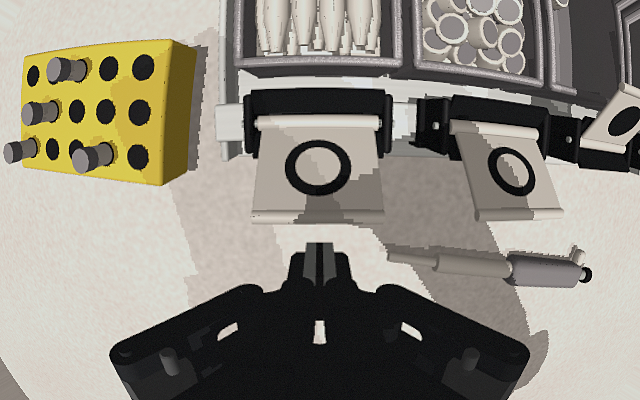

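View pics/s5.png

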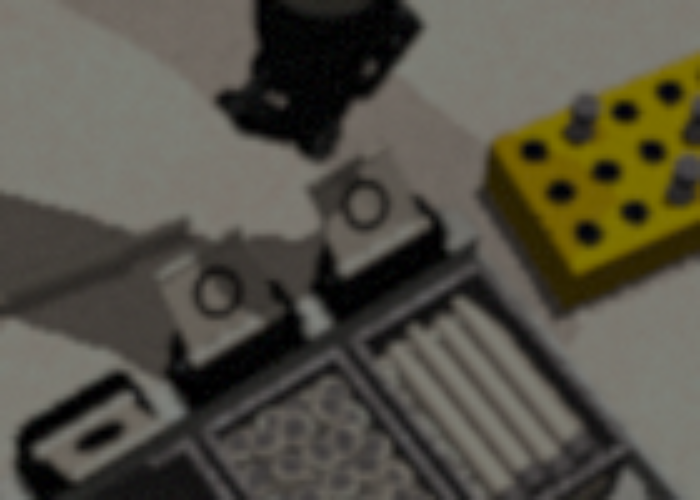

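Tip is now at z ≈ 0.106, its face at x 0.526, 15 mm in front of the bead at (317,222) and centred. Pushing.

Request:
drive_tool:
  series: [-1, 0, -0.12, 0, 0, 0, 0, -1, 0, -0.12, 0, 0, 0, 0, -1, 0, -0.12, 0, 0, 0, 0, -1, 0, -0.12, 0, 0, 0, 0, -1, 0, -0.12, 0, 0, 0, 0, -1, 0, -0.12, -0.07, 0, 0, 0, -1, 0, -0.12, -0.07, 0, 0, 0, -1, 0, -0.12, -0.07, 0, 0, 0, -1, 0, -0.12, -0.07, 0, 0, 0, -1, 0, -0.12, -0.07, 0, 0, 0]

```text
time: 7.55
eef_pos: [0.5532, 0.0957, 0.0903]
tcp_rot: [-3.141, -0.0, -1.601]
force: [0.3, 0.1, -0.1]
opening: 0.0
```

```bash
python3 - <<'E'
from h import *
s,p,d,C,W=wrist("w6")
print(s["eef_pos"],s["force"])
E
```

```text
[0.55321921 0.09574213 0.09028181] [ 0.30990828  0.08816038 -0.12175291]
```

View pics/w6.png

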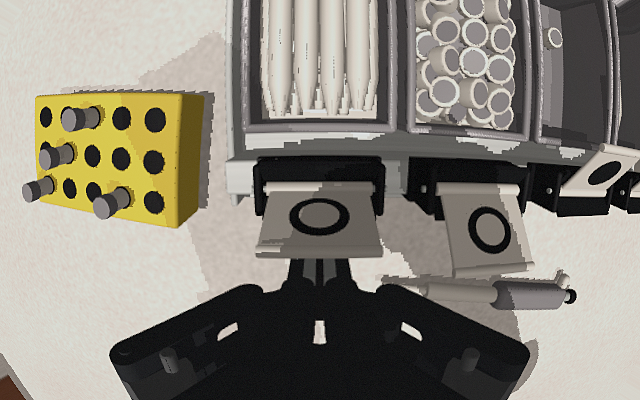

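The tag is now lifting, its edge at (315,253) in front of the finger. Continuing over the top.

Request:
drive_tool:
  series: [-1, 0, -0.11, -0.05, 0, 0, 0, -1, 0, -0.11, -0.05, 0, 0, 0, -1, 0, -0.11, -0.04, 0, 0, 0, -1, 0, -0.11, -0.04, 0, 0, 0, -1, 0, -0.11, -0.03, 0, 0, 0, -1, 0, -0.11, -0.03, 0, 0, 0, -1, 0, -0.11, 0, 0, 0, 0, -1, 0, -0.11, 0, 0, 0, 0, -1, 0, -0.08, 0, 0, 0, 0, -1, 0, 0, 0, 0, 0, 0, -1, 0, 0, 0, 0, 0, 0]

```text
time: 8.52
eef_pos: [0.5815, 0.0949, 0.097]
tcp_rot: [3.141, -0.0, -1.601]
force: [0.3, -0.5, -0.1]
opening: 0.003
```

```bash
python3 - <<'E'
from h import *
s,p,d,C,W=wrist("w7")
print(s["eef_pos"],s["force"])
E
```

```text
[0.58151901 0.09487544 0.09701608] [ 0.27203056 -0.46036173 -0.13009059]
```

View pics/w7.png

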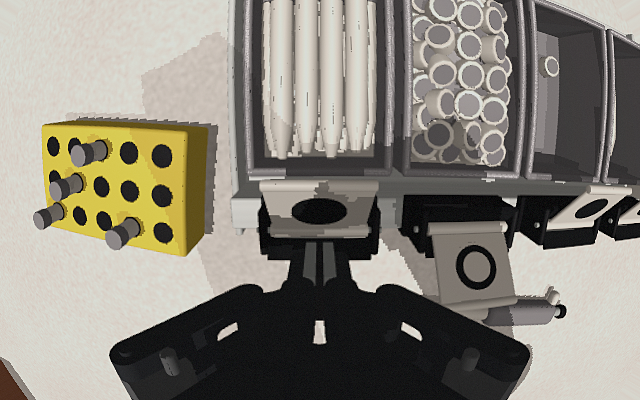

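Tubes tag is over, disc up at (317,210). Backing off and moving to caps.

Request:
drive_tool:
  series: [-1, 0, 0.43, 0, 0, 0, 0, -1, 0, 0.44, 0, 0, 0, 0, -1, 0, 0.44, 0, 0, 0, 0, -1, 0, 0.44, 0, 0, 0, 0, -1, 0, 0.43, 0, 0, 0, 0, -1, 0.55, 0, 0, 0, 0, 0, -1, 0.55, 0, 0, 0, 0, 0, -1, 0.55, 0, 0, 0, 0, 0, -1, 0.55, 0, 0, 0, 0, 0, -1, 0.55, 0, 0, 0, 0, 0, -1, 0.55, 0, 0, 0, 0, 0, -1, 0, 0, 0.32, 0, 0, 0, -1, 0, 0, 0.32, 0, 0, 0, -1, 0, 0, 0, 0, 0, 0]

```text
time: 9.73
eef_pos: [0.5115, -0.0013, 0.0759]
tcp_rot: [3.138, 0.0, -1.6]
force: [0.3, 0.7, -0.5]
opening: 0.004
```

```bash
python3 - <<'E'
from h import *
s,p,d,C,W=wrist("w8")
print(s["eef_pos"],s["force"])
for row in range(215,250,3): print(row,[(W[row,k]*1000).round(0).tolist() for k in(285,320,355)])
E
```

```text
[ 0.51154337 -0.00127409  0.07589714] [ 0.25025942  0.66902384 -0.54340795]
215 [[544.0, 11.0, 128.0], [544.0, -3.0, 127.0], [543.0, -17.0, 127.0]]
218 [[542.0, 12.0, 126.0], [542.0, -2.0, 127.0], [542.0, -17.0, 127.0]]
221 [[541.0, 12.0, 127.0], [541.0, -2.0, 127.0], [540.0, -17.0, 126.0]]
224 [[492.0, 28.0, 1.0], [491.0, -1.0, 1.0], [489.0, -31.0, -1.0]]
227 [[488.0, 29.0, -1.0], [487.0, -1.0, -1.0], [487.0, -31.0, -0.0]]
230 [[486.0, 29.0, -0.0], [485.0, -1.0, -1.0], [484.0, -31.0, -0.0]]
233 [[482.0, 29.0, -1.0], [482.0, -1.0, -0.0], [482.0, -31.0, 1.0]]
236 [[480.0, 29.0, -0.0], [480.0, -1.0, 0.0], [478.0, -31.0, -1.0]]
239 [[478.0, 29.0, 0.0], [476.0, -1.0, -1.0], [475.0, -31.0, -0.0]]
242 [[475.0, 29.0, 1.0], [522.0, -2.0, 105.0], [472.0, -31.0, -1.0]]
245 [[471.0, 30.0, -1.0], [522.0, -2.0, 110.0], [469.0, -32.0, -1.0]]
248 [[469.0, 30.0, 0.0], [522.0, -2.0, 112.0], [467.0, -31.0, -0.0]]
```

View pics/w8.png

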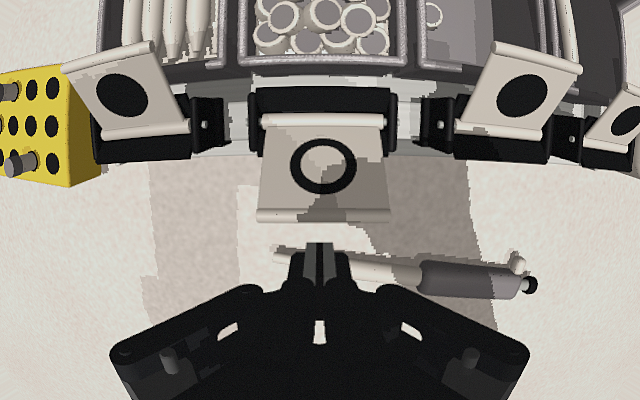

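Same geometry for caps: bead at (322,217), centred. Pushing in one go.

Request:
drive_tool:
  series: [-1, 0, -0.12, 0, 0, 0, 0, -1, 0, -0.12, 0, 0, 0, 0, -1, 0, -0.12, 0, 0, 0, 0, -1, 0, -0.12, 0, 0, 0, 0, -1, 0, -0.12, 0, 0, 0, 0, -1, 0, -0.12, -0.07, 0, 0, 0, -1, 0, -0.12, -0.07, 0, 0, 0, -1, 0, -0.12, -0.07, 0, 0, 0, -1, 0, -0.12, -0.07, 0, 0, 0, -1, 0, -0.12, -0.07, 0, 0, 0, -1, 0, -0.12, -0.05, 0, 0, 0, -1, 0, -0.12, -0.05, 0, 0, 0, -1, 0, -0.12, -0.04, 0, 0, 0, -1, 0, -0.12, -0.04, 0, 0, 0, -1, 0, -0.12, -0.03, 0, 0, 0, -1, 0, -0.12, -0.03, 0, 0, 0, -1, 0, -0.12, 0, 0, 0, 0, -1, 0, -0.12, 0, 0, 0, 0, -1, 0, -0.1, 0, 0, 0, 0, -1, 0, 0, 0, 0, 0, 0]

```text
time: 11.45
eef_pos: [0.5816, -0.0042, 0.0956]
tcp_rot: [-3.141, 0.0, -1.601]
force: [-0.7, 0.8, -0.2]
opening: -0.0
```

```bash
python3 - <<'E'
from h import *
s,p,d,C,W=wrist("w9")
print(s["eef_pos"],s["force"])
E
```

```text
[ 0.58160451 -0.0041523   0.09557579] [-0.66805753  0.81636538 -0.21072144]
```

View pics/w9.png

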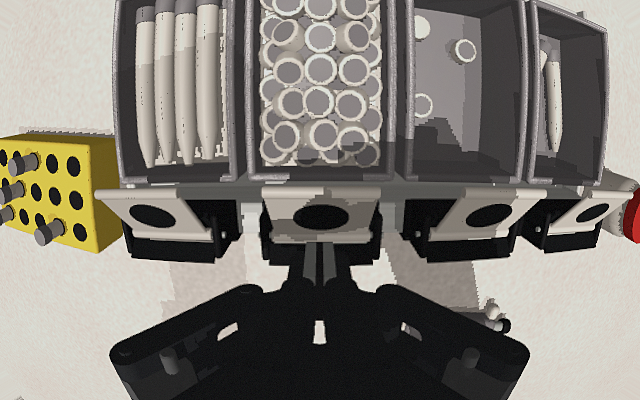

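Caps tag is over, disc up at (322,216). Now rising and going behind the few_caps tag, clear above everything.

Request:
drive_tool:
  series: [-1, 0, 0, -0.5, 0, 0, 0, -1, 0, 0, -0.5, 0, 0, 0, -1, 0, 0, -0.5, 0, 0, 0, -1, 0, 0, -0.5, 0, 0, 0, -1, 0.56, -0.37, 0, 0, 0, 0, -1, 0.56, -0.37, 0, 0, 0, 0, -1, 0.56, -0.37, 0, 0, 0, 0, -1, 0.56, -0.37, 0, 0, 0, 0, -1, 0.56, -0.37, 0, 0, 0, 0, -1, 0.56, -0.37, 0, 0, 0, 0, -1, 0, 0, 0, 0, 0, 0]

```text
time: 12.42
eef_pos: [0.6455, -0.1121, 0.1553]
tcp_rot: [-3.141, -0.003, -1.606]
force: [-0.6, -1.6, -0.4]
opening: -0.001
```

```bash
python3 - <<'E'
from h import *
s=readout.get_state()
print(s["eef_pos"],s["force"])
p,d=read_camera("scene");cv2.imwrite("pics/s10.png",cv2.resize(p[150:300,220:420],None,fx=4,fy=4))
E
```

```text
[ 0.64552575 -0.11205437  0.15527663] [-0.62514505 -1.62851319 -0.40591437]
```

View pics/s10.png

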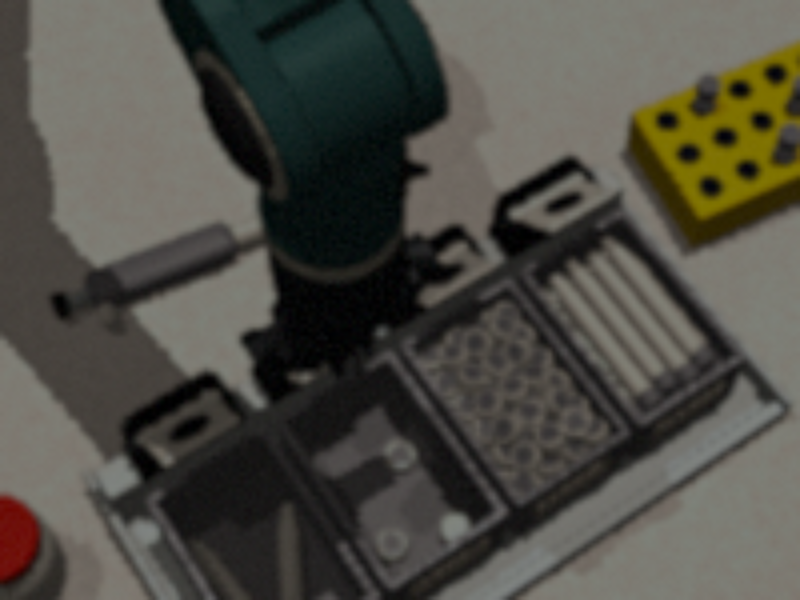

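Request:
drive_tool:
  series: [-1, -0.1, 0, 0.4, 0, 0, 0, -1, 0, 0, 0.45, 0, 0, 0, -1, 0, 0, 0.45, 0, 0, 0, -1, 0, 0, 0.45, 0, 0, 0, -1, 0, 0, 0.45, 0, 0, 0, -1, 0, 0, 0.38, 0, 0, 0, -1, 0, 0, 0, 0, 0, 0]

```text
time: 13.05
eef_pos: [0.6423, -0.1035, 0.0746]
tcp_rot: [3.136, 0.001, -1.6]
force: [-0.7, 0.4, -0.4]
opening: -0.0
```

```bash
python3 - <<'E'
from h import *
s,p,d,C,W=wrist("w11")
print(s["eef_pos"],s["force"])
E
```

```text
[ 0.64233561 -0.10348323  0.07456243] [-0.65798896  0.35186068 -0.35267935]
```

View pics/w11.png

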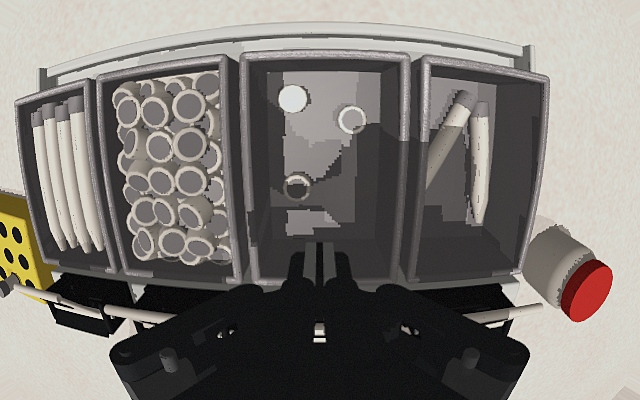

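Finger is behind the few_caps tag, over its bin, tip at about 0.105 with a 28 mm margin over the rim, and no contact force. Pushing forwards.

Request:
drive_tool:
  series: [-1, 0, 0.12, 0, 0, 0, 0, -1, 0, 0.12, 0, 0, 0, 0, -1, 0, 0.12, 0, 0, 0, 0, -1, 0, 0.12, 0, 0, 0, 0, -1, 0, 0.12, 0, 0, 0, 0, -1, 0, 0.12, -0.07, 0, 0, 0, -1, 0, 0.12, -0.07, 0, 0, 0, -1, 0, 0.12, -0.07, 0, 0, 0, -1, 0, 0.12, -0.07, 0, 0, 0, -1, 0, 0.12, -0.07, 0, 0, 0, -1, 0, 0.12, -0.06, 0, 0, 0, -1, 0, 0.12, -0.06, 0, 0, 0, -1, 0, 0.12, -0.05, 0, 0, 0, -1, 0, 0.12, -0.04, 0, 0, 0, -1, 0, 0.12, -0.03, 0, 0, 0, -1, 0, 0.12, -0.03, 0, 0, 0, -1, 0, 0.12, 0, 0, 0, 0, -1, 0, 0.12, 0, 0, 0, 0, -1, 0, 0.1, 0, 0, 0, 0, -1, 0, 0, 0, 0, 0, 0]

```text
time: 14.77
eef_pos: [0.5761, -0.1019, 0.0968]
tcp_rot: [3.141, -0.0, -1.601]
force: [-0.1, -0.4, -0.3]
opening: 0.004
```

```bash
python3 - <<'E'
from h import *
s,p,d,C,W=wrist("w12")
print(s["eef_pos"],s["force"])
p,d=read_camera("top");cv2.imwrite("pics/t12.png",cv2.resize(p[105:245,255:445],None,fx=4,fy=4))
E
```

```text
[ 0.57608273 -0.10187996  0.09675968] [-0.14649634 -0.41597514 -0.26968238]
```

View pics/w12.png

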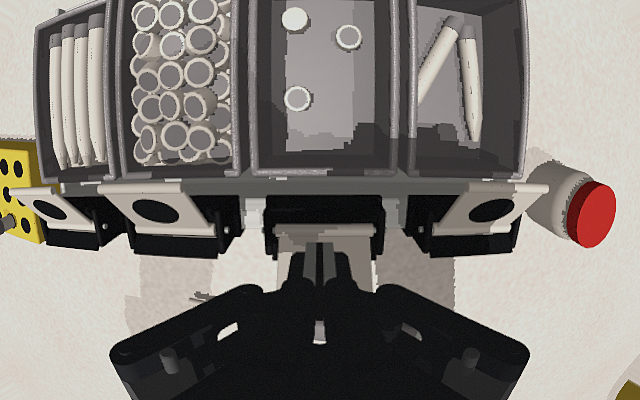

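View pics/t12.png

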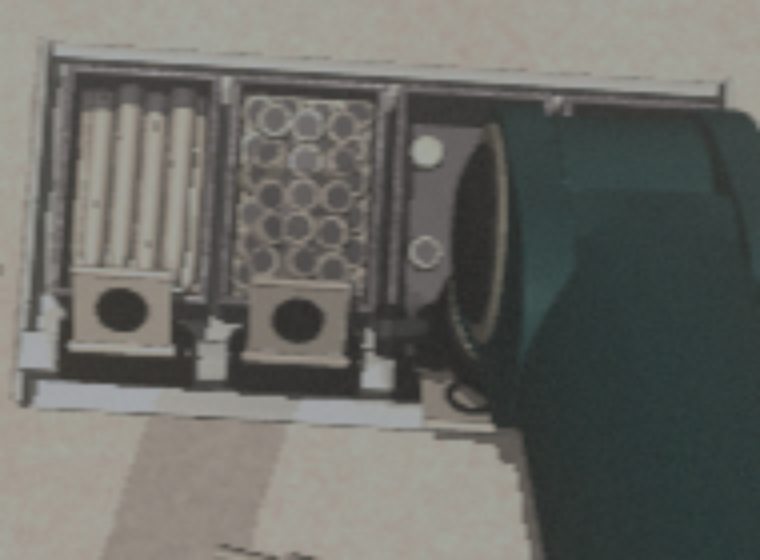

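Few_caps tag lies forward, ring visible at (465,395). Tubes and caps tags show the disc. Last one: few_tubes.

Request:
drive_tool:
  series: [-1, 0, 0, -0.5, 0, 0, 0, -1, 0, 0, -0.5, 0, 0, 0, -1, 0, 0, -0.5, 0, 0, 0, -1, 0, 0, -0.5, 0, 0, 0, -1, 0.57, -0.37, 0, 0, 0, 0, -1, 0.57, -0.37, 0, 0, 0, 0, -1, 0.57, -0.37, 0, 0, 0, 0, -1, 0.57, -0.37, 0, 0, 0, 0, -1, 0.57, -0.37, 0, 0, 0, 0, -1, 0.57, -0.37, 0, 0, 0, 0, -1, 0, 0, 0, 0, 0, 0, -1, 0, 0, 0.45, 0, 0, 0, -1, 0, 0, 0.45, 0, 0, 0, -1, 0, 0, 0.45, 0, 0, 0, -1, 0, 0, 0.45, 0, 0, 0, -1, 0, 0, 0.45, 0, 0, 0, -1, 0, 0, 0.4, 0, 0, 0, -1, 0, 0, 0, 0, 0, 0]

```text
time: 16.37
eef_pos: [0.6381, -0.2055, 0.0736]
tcp_rot: [3.136, 0.001, -1.6]
force: [0.1, 0.3, -0.5]
opening: 0.001
```

```bash
python3 - <<'E'
from h import *
s,p,d,C,W=wrist("w13")
print(s["eef_pos"],s["tcp_rot"],s["force"],s["joints"].round(2))
E
```

```text
[ 0.63808688 -0.20551131  0.07356661] [ 3.13604018e+00  1.42860463e-03 -1.60026918e+00] [ 0.08875836  0.31651977 -0.45678641] [ 0.39  0.66 -0.18  1.63  0.14  0.88 -1.45]
```

View pics/w13.png

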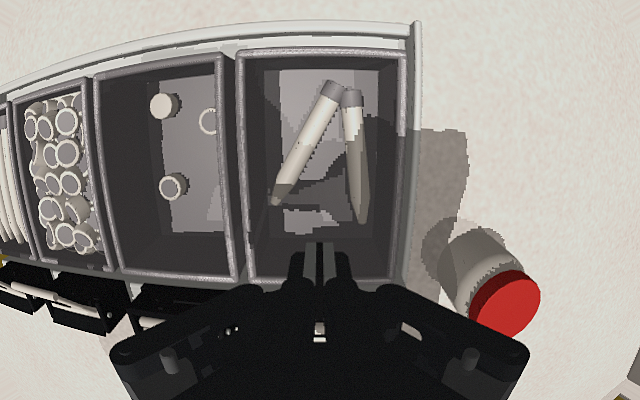

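Finger is behind the few_tubes tag at rel. x about +65 mm, tip at about 0.104, force near zero, jar clear. Pushing forwards.

Request:
drive_tool:
  series: [-1, 0, 0.12, 0, 0, 0, 0, -1, 0, 0.12, 0, 0, 0, 0, -1, 0, 0.12, 0, 0, 0, 0, -1, 0, 0.12, 0, 0, 0, 0, -1, 0, 0.12, 0, 0, 0, 0, -1, 0, 0.12, -0.07, 0, 0, 0, -1, 0, 0.12, -0.07, 0, 0, 0, -1, 0, 0.12, -0.07, 0, 0, 0, -1, 0, 0.12, -0.07, 0, 0, 0, -1, 0, 0.12, -0.07, 0, 0, 0, -1, 0, 0.12, -0.06, 0, 0, 0, -1, 0, 0.12, -0.06, 0, 0, 0, -1, 0, 0.12, -0.05, 0, 0, 0, -1, 0, 0.12, -0.05, 0, 0, 0, -1, 0, 0.12, -0.04, 0, 0, 0, -1, 0, 0.12, -0.04, 0, 0, 0, -1, 0, 0.12, 0, 0, 0, 0, -1, 0, 0.12, 0, 0, 0, 0, -1, 0, 0.08, 0, 0, 0, 0, -1, 0, 0, 0, 0, 0, 0]

```text
time: 18.08
eef_pos: [0.5725, -0.2045, 0.0968]
tcp_rot: [3.141, -0.0, -1.601]
force: [-0.3, -0.1, 0.6]
opening: -0.001
```

```bash
python3 - <<'E'
from h import *
s,p,d,C,W=wrist("w14")
print(s["eef_pos"],s["force"])
E
```

```text
[ 0.57250231 -0.20448701  0.0967618 ] [-0.30627672 -0.14550735  0.62463969]
```

View pics/w14.png

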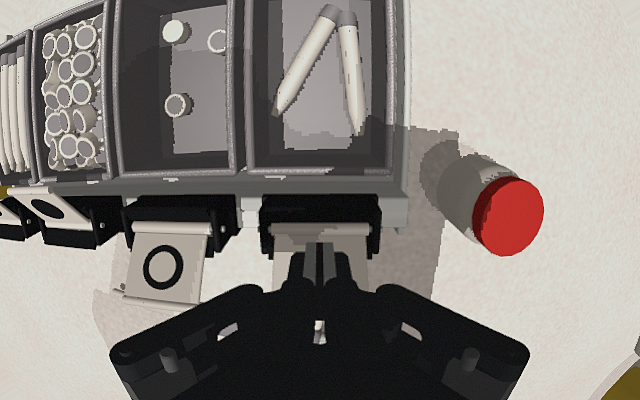

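Few_tubes tag is forward. Retreating up and away for a final look.

Request:
drive_tool:
  series: [-1, 0, 0, -0.5, 0, 0, 0, -1, 0, 0, -0.5, 0, 0, 0, -1, 0, 0, -0.5, 0, 0, 0, -1, 0, 0, -0.5, 0, 0, 0, -1, 0, 0, -0.5, 0, 0, 0, -1, 0, 0, -0.5, 0, 0, 0, -1, 0, 0, -0.5, 0, 0, 0, -1, 0.7, 0.4, 0, 0, 0, 0, -1, 0.7, 0.4, 0, 0, 0, 0, -1, 0.7, 0.4, 0, 0, 0, 0, -1, 0.7, 0.4, 0, 0, 0, 0, -1, 0.7, 0.4, 0, 0, 0, 0, -1, 0.7, 0.4, 0, 0, 0, 0, -1, 0.7, 0.4, 0, 0, 0, 0, -1, 0.7, 0.4, 0, 0, 0, 0, -1, 0.7, 0.4, 0, 0, 0, 0, -1, 0.7, 0.4, 0, 0, 0, 0, -1, 0.7, 0.4, 0, 0, 0, 0, -1, 0, 0, 0, 0, 0, 0]

```text
time: 19.72
eef_pos: [0.4302, -0.4369, 0.2017]
tcp_rot: [3.14, -0.003, -1.608]
force: [-0.3, -0.2, 0.1]
opening: 0.001
```

```bash
python3 - <<'E'
from h import *
s=readout.get_state();print(s["eef_pos"],s["force"])
p,d=read_camera("top");cv2.imwrite("pics/t15.png",cv2.resize(p[90:290,160:500],None,fx=2.3,fy=2.3))
c=get_calibration("top");v,u=np.mgrid[:400,:640]
P=(np.stack([(u-c["cx"])/c["fx"]*d,(v-c["cy"])/c["fy"]*d,d,np.ones_like(d)],-1)@c["T"].T)[...,:3]
z=P[...,2];m=(z>0.106)&(z<0.14);m[:105]=0;m[225:]=0;m[:,:255]=0;m[:,445:]=0
n,l,st,ce=cv2.connectedComponentsWithStats(m.astype(np.uint8))
for i in range(1,n):
    if st[i,4]<50: continue
    q=P[l==i];hi=q[q[:,2]>.121];print(hi.mean(0).round(4),q[:,2].max().round(4))
for nm,reg in(("rack",(150,215,165,255)),("jar",(185,220,450,490)),("pip",(230,280,300,420))):
    a,b,e,f=reg;q=P[a:b,e:f].reshape(-1,3);q=q[(q[:,2]>.01)&(q[:,2]<.2)]
    print(nm,cv2.minAreaRect((q[:,:2]*1000).astype(np.float32)))
E
```

```text
[ 0.43023607 -0.43689636  0.20169923] [-0.30436945 -0.1620947   0.05298311]
[0.6176 0.0929 0.1255] 0.1306
[ 0.6145 -0.0053  0.125 ] 0.1308
[ 0.5405 -0.105   0.1254] 0.1296
[ 0.5379 -0.2027  0.1257] 0.1309
rack ((608.414794921875, 282.11895751953125), (171.55291748046875, 105.60254669189453), 80.52982330322266)
jar ((571.4046630859375, -342.0625), (62.64496612548828, 63.06402587890625), 63.0272331237793)
pip ((436.7239990234375, -94.00895690917969), (268.3204040527344, 44.72733688354492), 85.439208984375)
```

View pics/t15.png

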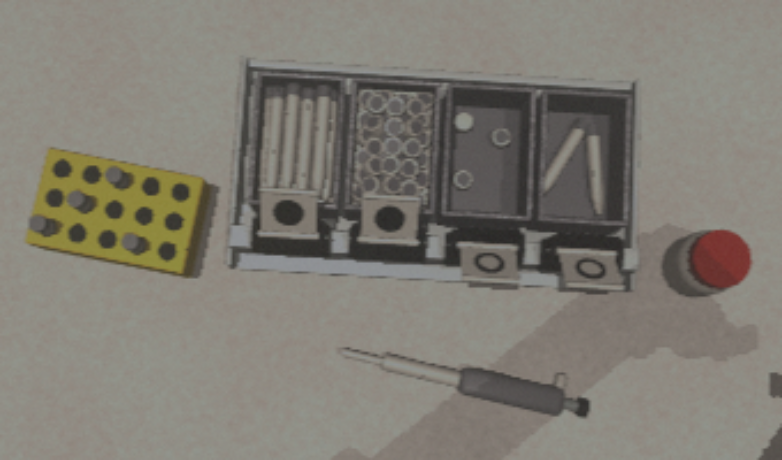

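All four tags are right: discs at (288,212) and (389,218), rings at (489,262) and (590,267). The rack, jar and pipette have not moved.

```bash
python3 -c "
from h import *
job.job_done()"
```

```text
the job is handed in; nothing more can be done
```

All four tags started wrong. I pushed each one over with the shut fingertips and handed the job in at about 20 s. The full bins (tubes, caps) now show the solid disc, tags lying back. The nearly empty bins (few_caps, few_tubes) show the open ring, tags lying forwards.

- **Final check:** the top camera shows all four free edges about 0.125–0.126 m above the bench, as expected on their rests. The rack, jar and pipette positions match the starting picture to within 0.4 mm. The arm was clear of everything, and the end-of-move forces stayed below 2 N.
- **Disagreement:** the real fingertip sits about 30 mm short of the reported tool point. The first push, on the tubes tag, therefore passed above it without touching. I measured the offset with the wrist depth, corrected for it, and every later push worked.

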